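Close up the bench kiln for annealing

TASK

The glass is in, so close up the small bench kiln for annealing: push its door gently shut without slamming it, then push the red latch lever on the door down until it is fully home, and, before or after that, push the vent shutter on the roof right across over its hole to the stop. Only push with the fingers: grip and lift nothing, and leave the glassware and tools where they are.

Things in the scene. Friction and masses are not known exactly. Their poses are not given: they have to be found in the camera images.
- kiln: Fixed grey steel kiln on feet, 270 deep (own x), 280 wide (own y), flat roof 265 above the bench; origin on the bench under its middle, z up. The doorway is the -x side, turned roughly to the robot's right (world -y). Upright hinge axis at x -147, y -148. The latch keeper stands out 32 mm from the +y side, 172 to 208 high, forward to x -199. Vent hole 28 across in the roof at x -30, y 0.
- door (a joint): Door hinge, rad: 0 = shut (hard stop), grows as it opens (counter-clockwise from above); starts 0.5 to 1.0. Panel 30 thick, 212 high (50 to 262 above the bench), spanning 8 to 288 mm from the hinge axis; outer face 20 mm in front of the axis. Stiff: stays where it is left, needs 3 to 6 N at door_face.
- door_face (a point): Point on the outer face of the door, 110 mm from the hinge axis towards the free edge and 30 mm below the door's top edge: a clear place to push. Axes: -x points straight out of the face, y across the door towards the free edge, z up. Turns with the door.
- latch (a joint): Latch lever on the door, rad: 0 = level, fully home (hard stop); starts 0.65 to 0.85, free end raised. Pivot axis normal to the door, 256 mm from the hinge axis, 72 below the door's top; the lever points to the hinge side, its bar 45 mm in front of the face. Pushing it down raises a tongue behind the kiln's keeper; if the door is not shut they foul. Stays where left; needs about 4 N at the grip.
- latch_grip (a point): Point on the centre line of the lever's red grip, 75 mm from the pivot; the grip is 20 mm thick and runs from 35 to 110 mm from the pivot. Axes: -x points out from the door, -y along the lever to its free end, z across it (up when level).
- shutter (a joint): Sliding steel vent shutter on the kiln roof, m: 0 = right across over the hole, at its stop; grows as it opens towards +y of the kiln (towards the robot); starts 0.030 to 0.055 open. Needs 2 to 3 N. It runs between two guide rails 6 mm high, along y, at x = -65 and +5 in the kiln's frame.
- shutter_tab (a point): Middle of the shutter's upright push tab: a steel plate with a red top, 42 wide (own x), 4 thick (own y), from 4 to 31 mm above the roof; this point is 17.5 mm above the roof. Axes as the kiln: push it towards its -y (away from the robot) to close the vent. When shut it is at x = -30, y = +28 in the kiln's frame.
- paperweight: Amber glass paperweight, 62 across, 48 high, standing on the shelf inside the kiln; origin under its middle. Leave it.
- kiln_post: Loose pale ceramic kiln post, 32 x 32 x 55 high, standing on the rear of the kiln roof; origin under its middle. Leave it.
- vase: Green glass vase, 92 across, 195 high, standing on the bench; origin under its middle. Fragile.
- tumbler: Blue glass tumbler, 76 across, 100 high, on the bench; origin under its middle. Fragile.
- shaping_block: Cup-shaped wooden shaping block, 88 across, 55 high, with a handle to 180 mm along its x; on the bench, origin under the cup's middle.
- jacks: Steel glassblower's jacks 245 long (own x), 75 wide, 12 high, lying on the bench; origin under the middle.
- tweezers: Steel tweezers 210 long (own x), 40 wide, 5 thick, lying on the bench; origin under the middle.
Not all that is in view belongs to the job. Several things look just like the tumbler: the one meant starts farthest to the robot's right.

How it is judged:
By the outcome, as a careful person would: the job done as asked, in the order asked, and still so for the second after the job is handed in, with the robot touching nothing.
It also fails if it takes over 51 s, if anything falls off the work surface, if the arm or the gripper's body presses on something with over 40 N, if the wrist force passes 120 N, or if a joint passes its speed limit or range.

ROBOT

A 7-joint arm with a two-finger parallel gripper is mounted at the origin on the work surface. World frame = base frame: x ahead of the robot, y to its left, z up, the work surface at z = 0. Lengths are in m, angles in rad, forces in N, time in s.
With the tool pointing down it reaches from about 0.4 to 0.9 m from the base axis. Payload 5.5 kg.
Tool frame: the origin (TCP) lies at the very end of the fingers, on their centre line; the grasp point (between the pads) lies 19 mm behind it; z points along the fingers, x is the direction in which the jaws open and shut, and the axes are right-handed (so a half turn about z gives the same grasp; the last joint's range is limited). The gripper opens to 85 mm and grips with 20 to 120 N. Pads are 22 mm wide; open, the fingers measure 114 mm over their backs; the gripper's body (76 mm by 85 mm) begins 54 mm behind the grasp point. The pads swing forward as they close: fully open they stand 13 mm farther back than shut.
Start: joints at [-0.997, 0.501, -0.427, 1.55, 0.221, 1.138, -0.21], TCP at [0.199, 0.619, 0.231] pointing down, gripper open.
Joint ranges: [-2.88, 2.88], [-0.31, 2.03], [-1.54, 1.56], [0.2, 2.42], [-1.41, 4.55], [0.19, 2.02], [-2.57, 2.57]. Speed limits (rad/s): [2.57, 2.57, 3.14, 3.14, 3.14, 3.14, 3.14].

INTERFACE

Orientations are given as a unit quaternion [w, x, y, z].
In Python, from station import * gives the robot as it stands.
- The arm moves only by the tool servo_tool, never from a script. Its argument "moves" is a list of rows, each a list of 7 numbers: the shift along the tool's x, y, z in cm, then the turn, a rotation vector about the tool's x, y, z in rad, then the gripper command: -1 is shut, 1 is fully open, values between are in proportion. A call has exactly 8 rows; each row is the pose to reach, as a shift and turn from the pose commanded when the call began, along the tool's axes at that moment; what a row does not reach only later rows make up. A row lasts 1/8 s, in which the tool goes at most 62.5 mm and 10.7 degrees, less where a joint would pass 70% of its speed; a pose out of reach is approached as far as the arm can. A call with a gripper value outside its range is refused whole. The fingers move at their own pace and stop on an object; "force" is the grip in N (left out, the last holds). Time passes only in rows, so rows that repeat a pose let the fingers close, or fill a call up. It gives the time, the measured TCP pose, the force and the opening at its end, in the units of the state.
- read_state(): the state, without advancing time (a new reading comes with each control period).
- get_image(name): name is "scene" or "top" or "wrist"; returns the picture (420x560x3 uint8, red, green, blue); there is no depth.
- get_calibration(name): a dict with "fx", "fy", "cx", "cy" (pixels), "pose" (4x4, takes a point from camera to world coordinates); the wrist camera has in their place "hand_eye" (4x4, takes a point from camera to tool coordinates, whose origin is the TCP and whose axes are the tool frame's). Camera axes: x right, y up, looking along -z (the intrinsics and any distortion apply to the point x, -y, -z); pixel columns grow to the right and rows downward; lengths in m; the calibration is good to about 2 mm. A picture is of the moment at which its call begins: read the wrist's pose just before it. get_calibration takes no time and is no camera call.
- job_done(): hands the job in, once; it reports no verdict.
Trained networks look in the newest picture that a camera, given by its name, has taken for a name from the list of things; names that differ only in an ending like _2 or _b are one class to them, and where a whole thing is asked for, a point or a joint stands for the part that bears it (a point fixed in the world has none). Each returns a list of dicts, best first, with "conf" (0 to 1); they miss things now and then, are a little off and sometimes report something else, mostly with a low value. They report only what shows in the picture. A call takes as long as a camera call. They do not tell look-alikes from the thing itself.
- boxes_of(camera, target): "bbox" ([centre column, centre row, width, height] in pixels, round what is visible of it).
- trace(camera, target): "mask" (420x560 bool, what is visible of it) and "bbox" ([centre column, centre row, width, height] in pixels, round what is visible of it).
The state is a dict: "clock": time; "joint_pos": joint angles; "joint_vel": joint speeds; "joint_torque": joint torques, N m; "eef_pos": TCP position; "ee_rot": TCP orientation; "ft_force": force on the tool from outside, world axes, zero at the start; "torque": the same for the moment, N m; "opening": finger opening in m.
Only numpy, scipy, OpenCV 4.12 (cv2) and the standard library are available. Lean on these libraries where they do the work, as an engineer would, in place of code of your own. Each camera call takes 0.05 s, during which the arm holds its last target.

## Working session

There is one attempt and no reset: what is moved stays moved. The work goes in short steps, Python scripts to look and compute and a tool call to move; the robot and the scene stay as the last step left them, time stands still between calls to the robot, and variables do not carry over. Pictures are saved under pics/ and viewed, and the job is handed in when it is done.

Besides the shell and the picture viewer there is one more tool, called after "Request:" by a JSON object that holds its "name" and its "arguments". servo_tool: Moves the arm, as the interface text tells. Its arguments: {"type":"object","properties":{"moves":{"type":"array","items":{"type":"array","items":{"type":"number"}}},"force":{"type":"number"}},"required":["moves"]}

```bash
ls; mkdir -p pics; python3 - <<'E'
from station import *
import cv2,numpy as np
for n in ["scene","top","wrist"]:
    im=get_image(n); cv2.imwrite(f"pics/{n}0.png",im[:,:,::-1]); c=get_calibration(n); print(n,{k:(np.round(v,4).tolist()) for k,v in c.items()})
s=read_state(); print(s)
E
```

```text
pics
scene {'fx': 537.8956, 'fy': 537.8956, 'cx': 284.7106, 'cy': 204.1405, 'pose': [[0.8273, -0.3271, 0.4568, 1.383], [0.5617, 0.4661, -0.6836, -1.1927], [0.0107, 0.8221, 0.5693, 1.1452], [0.0, 0.0, 0.0, 1.0]]}
top {'fx': 420.4118, 'fy': 420.4118, 'cx': 285.1618, 'cy': 215.1917, 'pose': [[-0.0048, 0.9848, -0.1734, 0.3718], [-1.0, -0.004, 0.0052, -0.0528], [0.0044, 0.1734, 0.9848, 1.3681], [0.0, 0.0, 0.0, 1.0]]}
wrist {'fx': 307.2667, 'fy': 307.2667, 'cx': 276.9751, 'cy': 207.509, 'hand_eye': [[1.0, 0.0004, -0.0, 0.0006], [0.0004, -0.9476, -0.3196, -0.0823], [-0.0001, 0.3196, -0.9476, -0.1419], [0.0, 0.0, 0.0, 1.0]]}
{'clock': 0.15, 'joint_pos': array([-0.99681215,  0.50163058, -0.42683815,  1.5511847 ,  0.22080138,
        1.13831021, -0.21027592]), 'joint_vel': array([-1.27319499e-05, -1.71427451e-03, -1.05365178e-03, -3.23261661e-03,
        6.71091291e-04, -5.65823989e-04, -1.23136724e-03]), 'joint_torque': array([-6.63621424e-03, -5.70039618e+01, -5.82517773e+00, -2.81288320e+01,
        1.07392104e-02,  7.82510731e-03, -2.16845443e-06]), 'eef_pos': array([0.19863962, 0.61835318, 0.23051012]), 'ee_rot': array([ 4.13355835e-04,  8.08003713e-01,  5.89176926e-01, -6.16270646e-04]), 'ft_force': array([0.66647945, 0.24355917, 0.70286425]), 'torque': array([-0.02372729, -0.01866725,  0.01991147]), 'opening': 0.0852670848682685}
```

View pics/scene0.png

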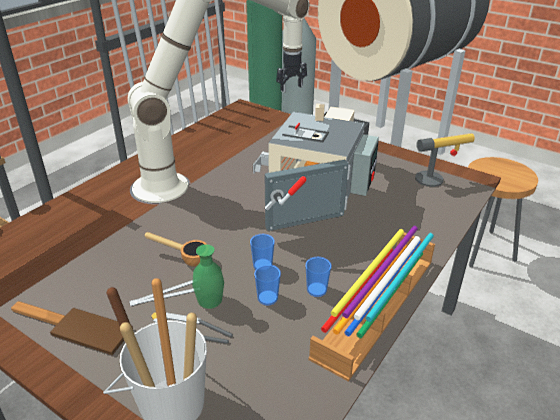

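View pics/top0.png

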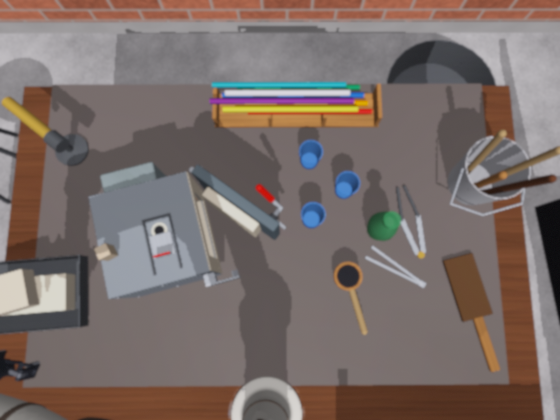

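View pics/wrist0.png

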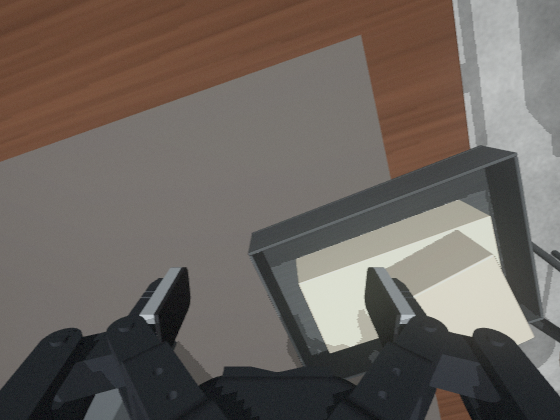

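```bash
python3 - <<'E'
import cv2
a=cv2.imread("pics/top0.png")[150:310,80:290]; cv2.imwrite("pics/topc.png",cv2.resize(a,None,fx=3.75,fy=3.75,interpolation=cv2.INTER_CUBIC))
a=cv2.imread("pics/scene0.png")[90:240,240:400]; cv2.imwrite("pics/scenec.png",cv2.resize(a,None,fx=4,fy=4,interpolation=cv2.INTER_CUBIC))
E
```

```text
(no output)
```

View pics/topc.png

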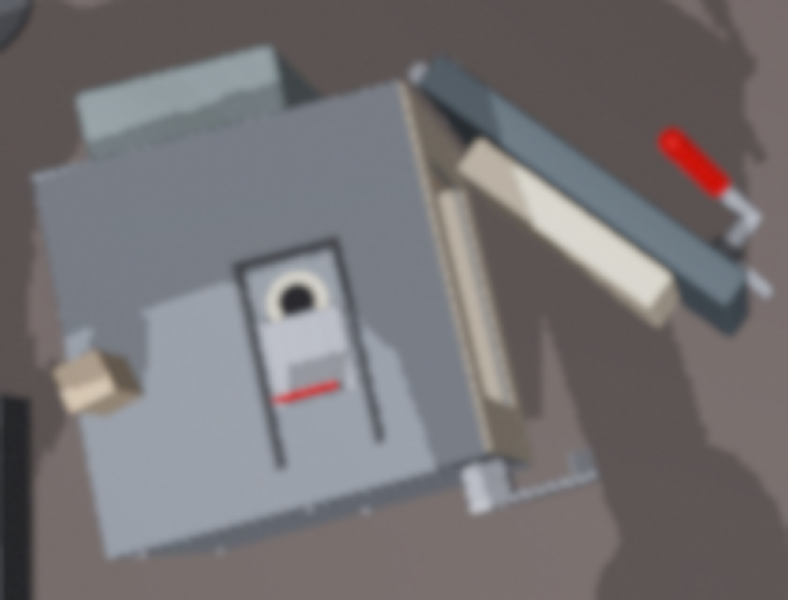

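View pics/scenec.png

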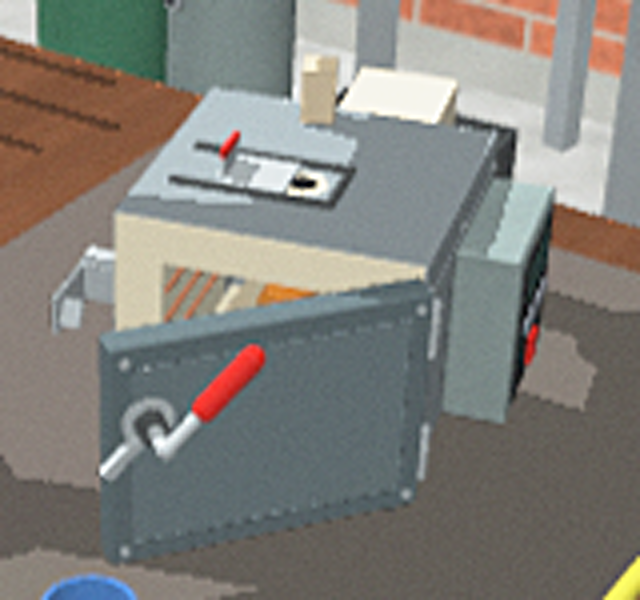

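```bash
cat > fit.py <<'E'
from station import *
import numpy as np
from scipy.optimize import least_squares
T=get_calibration("top");S=get_calibration("scene")
def proj(c,p):
    P=np.array(c["pose"]);q=P[:3,:3].T@(np.asarray(p)-P[:3,3]); return np.array([c["cx"]+c["fx"]*q[0]/-q[2],c["cy"]-c["fy"]*q[1]/-q[2]])
def k2w(v,p): 
    c,s=np.cos(v[2]),np.sin(v[2]); return np.array([v[0]+c*p[0]-s*p[1],v[1]+s*p[0]+c*p[1],p[2]])
def door(th,s,n,z): # s along door from hinge, n outwards from axis
    c,si=np.cos(th),np.sin(th)
    return np.array([-.147+(-si)*s+(-c)*n,-.148+c*s-si*n,z])
def latch(v,r,th=None,q=None):
    th=v[3] if th is None else th; q=v[4] if q is None else q
    return door(th,.256-r*np.cos(q),.065,.190+r*np.sin(q))
def tc(x,y): return ((x+.5)/3.75-.5+80,(y+.5)/3.75-.5+150)
def sc(x,y): return ((x+.5)/4-.5+240,(y+.5)/4-.5+90)
K=lambda *p:(lambda v:np.array(p))
D=lambda *p:(lambda v:door(v[3],*p))
L=lambda r:(lambda v:latch(v,r))
H=lambda v:np.array([-.03,.028+v[5],.296])
obs=[(T,tc(32,177),K(.135,-.14,.265)),(T,tc(403,83),K(-.135,-.14,.265)),(T,tc(107,558),K(.135,.14,.265)),(T,tc(488,455),K(-.135,.14,.265)),(T,tc(297,299),K(-.03,0,.266)),
(S,sc(428,278),K(-.135,-.14,.265)),(S,sc(117,212),K(-.135,.14,.265)),(S,sc(215,88),K(.135,.14,.265)),(S,sc(303,183),K(-.03,0,.266)),
(S,sc(103,348),D(.288,.02,.262)),(S,sc(108,562),D(.288,.02,.05)),(S,sc(412,507),D(.008,.02,.05)),
(T,tc(440,58),D(.008,.02,.262)),(T,tc(748,272),D(.288,.02,.262)),
(T,tc(672,138),L(.107)),(T,tc(722,185),L(.037)),(S,sc(257,352),L(.107)),(S,sc(200,412),L(.037)),
(T,tc(308,392),H),(S,sc(231,143),H)]
def f(v): return np.concatenate([proj(c,k2w(v,g(v)))-np.array(p) for c,p,g in obs])
if __name__=="__main__":
    r=least_squares(f,[.4,.35,1.5,.7,.75,.04],loss="soft_l1")
    print(r.x.round(4)); print(f(r.x).reshape(-1,2).round(1).tolist())
    v=r.x;np.save("v.npy",v)
    for n,p in dict(hinge=(-.147,-.148,0),hole=(-.03,0,.265),tab=(-.03,.028+v[5],.2825),tabshut=(-.03,.028,.2825),keeper=(-.199,.172,.19)).items(): print(n,k2w(v,p).round(3))
    for th in (v[3],0): print("face",k2w(v,door(th,.11,.02,.232)).round(3),"grip",k2w(v,latch(v,.075,th)).round(3),"tip",k2w(v,latch(v,.11,th)).round(3),"level",k2w(v,latch(v,.075,th,0)).round(3),"free edge",k2w(v,door(th,.288,.02,.262)).round(3))
E
python3 fit.py
```

```text
[0.5203 0.3037 1.8294 0.6744 0.8035 0.0404]
[[-0.3, -1.1], [-0.8, -1.2], [-0.4, 0.1], [0.3, 0.0], [0.3, 0.5], [0.1, -2.3], [-1.4, 0.0], [-0.8, -0.3], [-0.1, 0.4], [1.0, 0.7], [0.3, 1.3], [1.1, -0.5], [0.1, -2.1], [0.6, 0.8], [-1.0, -0.1], [0.6, 1.7], [-0.3, -0.1], [-1.1, 1.2], [-0.4, -0.2], [-0.4, -0.4]]
hinge [0.701 0.199 0.   ]
hole [0.528 0.275 0.265]
tab [0.462 0.257 0.282]
tabshut [0.501 0.268 0.282]
keeper [0.405 0.067 0.19 ]
face [0.652 0.099 0.232] grip [ 0.632 -0.003  0.244] tip [0.646 0.016 0.269] level [0.645 0.015 0.19 ] free edge [ 0.546 -0.044  0.262]
face [0.6   0.152 0.232] grip [0.52  0.084 0.244] tip [0.544 0.091 0.269] level [0.543 0.09  0.19 ] free edge [0.428 0.106 0.262]
```

```bash
cat > go.py <<'E'
from fit import *
from scipy.spatial.transform import Rotation as R
v=np.load("v.npy")
def rows(targets):
    s=read_state(); q=s["ee_rot"]; R0=R.from_quat([q[1],q[2],q[3],q[0]]); p0=np.array(s["eef_pos"])
    y=R0.as_matrix()[:,1]; print("t",s["clock"],"pos",p0.round(4),"yaw",np.degrees(np.arctan2(y[1],y[0])).round(1),"F",np.round(s["ft_force"],1),"open",round(s["opening"],4),"q",np.round(s["joint_pos"],2))
    for p,phi in targets:
        c,si=np.cos(phi),np.sin(phi)
        M=np.array([[-si,c,0],[c,si,0],[0,0,-1]]).T
        M=np.column_stack([[-si,c,0],[c,si,0],[0,0,-1]])
        d=R0.inv().apply(np.array(p)-p0)*100; w=(R0.inv()*R.from_matrix(M)).as_rotvec()
        print(np.round(p,3),np.round(d,2).tolist(),np.round(w,3).tolist())
E
python3 - <<'E'
from go import *
f=v[2]-np.pi/2
a=k2w(v,(-.03,.115,.40)); b=k2w(v,(-.03,.115,.277)); e=k2w(v,(-.03,.028+.014,.277))
s=read_state()['eef_pos']
rows([((s[0],s[1],.40),-.311),(a,f),(b,f),(e,f)])
# post location
for px in ((105,254),):
  P=np.array(T["pose"]);d=P[:3,:3]@np.array([(px[0]-T["cx"])/T["fx"],-(px[1]-T["cy"])/T["fy"],-1]);print(P[:3,3]+d*(.265-P[2,3])/d[2])
E
```

```text
t 0.15 pos [0.1986 0.6184 0.2305] yaw -17.8 F [0.7 0.2 0.7] open 0.0853 q [-1.    0.5  -0.43  1.55  0.22  1.14 -0.21]
[0.199 0.618 0.4  ] [-0.03, -0.0, -16.95] [-0.0, 0.001, 0.0]
[0.417 0.245 0.4  ] [-28.88, 32.17, -16.91] [-0.0, 0.001, -0.569]
[0.417 0.245 0.277] [-28.86, 32.17, -4.61] [-0.0, 0.001, -0.569]
[0.487 0.264 0.277] [-24.92, 38.32, -4.61] [-0.0, 0.001, -0.569]
[0.46488196 0.41337061 0.265     ]
```

Request:
{"name": "servo_tool", "arguments": {"moves": [[0, 0, -6, 0, 0, 0, -1], [0, 0, -12, 0, 0, 0, -1], [-4, 4.5, -16.9, 0, 0, -0.1, -1], [-8, 9, -16.9, 0, 0, -0.2, -1], [-12, 13.5, -16.9, 0, 0, -0.3, -1], [-16, 18, -16.9, 0, 0, -0.4, -1], [-20, 22.5, -16.9, 0, 0, -0.5, -1], [-24, 27, -16.9, 0, 0, -0.57, -1]]}}

```text
clock: 1.15
eef_pos: [0.3827, 0.3064, 0.4003]
ee_rot: [0.0, 0.609, 0.793, 0.0]
ft_force: [0.7, -0.3, -0.6]
opening: -0.0
```

```bash
python3 - <<'E'
from go import *
f=v[2]-np.pi/2
a=k2w(v,(-.03,.115,.40)); b=k2w(v,(-.03,.115,.277)); e=k2w(v,(-.03,.028+.014,.277))
rows([(a,f),(b,f),(e,f)])
E
```

```text
t 1.15 pos [0.3827 0.3064 0.4003] yaw 15.0 F [ 0.7 -0.3 -0.6] open -0.0 q [-0.41  0.07 -0.34  1.7   0.02  1.38  1.08]
[0.417 0.245 0.4  ] [-6.79, 1.71, 0.03] [0.0, 0.0, 0.003]
[0.417 0.245 0.277] [-6.79, 1.71, 12.33] [0.0, 0.0, 0.003]
[0.487 0.264 0.277] [-6.81, 9.01, 12.33] [0.0, 0.0, 0.003]
```

Request:
{"name": "servo_tool", "arguments": {"moves": [[-3.4, 0.9, 0, 0, 0, 0, -1], [-6.8, 1.7, 0, 0, 0, 0, -1], [-6.8, 1.7, 4, 0, 0, 0, -1], [-6.8, 1.7, 8, 0, 0, 0, -1], [-6.8, 1.7, 11, 0, 0, 0, -1], [-6.8, 1.7, 12.3, 0, 0, 0, -1], [-6.8, 1.7, 12.3, 0, 0, 0, -1], [-6.8, 1.7, 12.3, 0, 0, 0, -1]]}}

```text
clock: 2.15
eef_pos: [0.4166, 0.2477, 0.2786]
ee_rot: [0.0, 0.61, 0.793, 0.001]
ft_force: [0.1, -0.4, 0.6]
opening: 0.0002
```

```bash
python3 - <<'E'
from go import *
f=v[2]-np.pi/2
e=k2w(v,(-.03,.028+.014,.277))
rows([(e,f)])
ims=[get_image(n) for n in ("wrist","top")]
a=ims[1][150:310,80:290]; a=cv2.resize(a,(551,420)) if 0 else a
import cv2
cv2.imwrite("pics/w1.png",ims[0][:,:,::-1]); cv2.imwrite("pics/t1.png",cv2.resize(a[:,:,::-1],None,fx=3,fy=3,interpolation=cv2.INTER_CUBIC))
E
```

```text
t 2.15 pos [0.4166 0.2477 0.2786] yaw 14.9 F [ 0.1 -0.4  0.6] open 0.0002 q [-0.34  0.13 -0.28  1.9   0.04  1.11  1.2 ]
[0.487 0.264 0.277] [-0.24, 7.25, 0.17] [0.002, -0.001, 0.001]
```

View pics/w1.png

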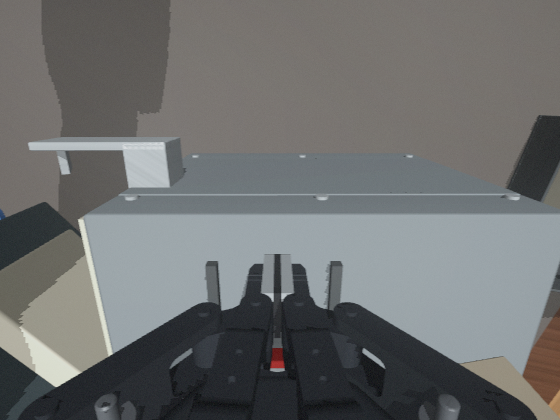

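Request:
{"name": "servo_tool", "arguments": {"moves": [[-0.1, 1.5, 0, 0, 0, 0, -1], [-0.2, 3, 0, 0, 0, 0, -1], [-0.2, 4, 0, 0, 0, 0, -1], [-0.2, 5, 0, 0, 0, 0, -1], [-0.2, 5.8, 0, 0, 0, 0, -1], [-0.2, 6.4, 0, 0, 0, 0, -1], [-0.2, 6.8, 0, 0, 0, 0, -1], [-0.2, 7.0, 0, 0, 0, 0, -1]]}}

```text
clock: 3.25
eef_pos: [0.484, 0.263, 0.277]
ee_rot: [-0.0, 0.61, 0.793, -0.0]
ft_force: [-1.2, -1.4, -0.9]
opening: -0.0
```

```bash
python3 - <<'E'
from go import *
f=v[2]-np.pi/2
e=k2w(v,(-.03,.028+.014,.277))
rows([(e,f)])
import cv2
cv2.imwrite("pics/s2.png",cv2.resize(get_image("scene")[90:240,240:400,::-1],None,fx=4,fy=4,interpolation=cv2.INTER_CUBIC))
E
```

```text
t 3.25 pos [0.484 0.263 0.277] yaw 14.9 F [-1.2 -1.4 -0.9] open -0.0 q [-0.33  0.26 -0.26  1.75  0.07  1.14  1.22]
[0.487 0.264 0.277] [0.0, 0.35, 0.0] [-0.001, 0.0, 0.001]
```

View pics/s2.png

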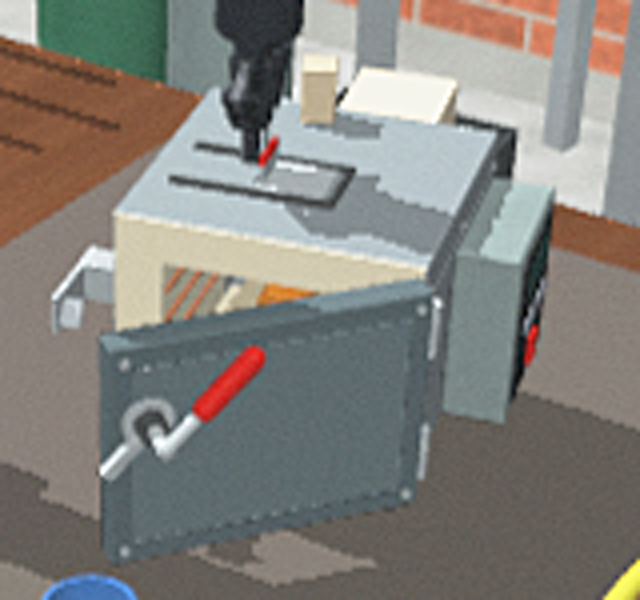

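Request:
{"name": "servo_tool", "arguments": {"moves": [[0, 0.15, 0, 0, 0, 0, -1], [0, 0.3, 0, 0, 0, 0, -1], [0, 0.45, 0, 0, 0, 0, -1], [0, 0.55, 0, 0, 0, 0, -1], [0, 0.65, 0, 0, 0, 0, -1], [0, 0.75, 0, 0, 0, 0, -1], [0, 0.8, 0, 0, 0, 0, -1], [0, 0.8, 0, 0, 0, 0, -1]]}}

```text
clock: 4.3
eef_pos: [0.4882, 0.2643, 0.2772]
ee_rot: [-0.002, 0.609, 0.793, -0.003]
ft_force: [-13.2, -5.2, 7.4]
opening: 0.0001
```

Request:
{"name": "servo_tool", "arguments": {"moves": [[0, -1, 0, 0, 0, 0, -1], [0, -2.5, 0, 0, 0, 0, -1], [0, -2.5, -5, 0, 0, 0, -1], [0, -2.5, -10, 0, 0, 0, -1], [-2, -2.5, -13, 0, 0, 0, -1], [-7, -2.5, -13, 0, 0, -0.15, -1], [-12, -2.5, -13, 0, 0, -0.3, -1], [-12, -2.5, -13, 0, 0, -0.3, -1]]}}

```text
clock: 5.3
eef_pos: [0.4996, 0.1378, 0.4077]
ee_rot: [0.001, 0.487, 0.873, -0.0]
ft_force: [0.1, -0.4, 0.1]
opening: -0.0003
```

```bash
python3 - <<'E'
from go import *
f=v[2]-np.pi/2
th=v[3]
rows([(k2w(v,door(th,.11,.075,.40)),f+th),(k2w(v,door(th,.11,.075,.222)),f+th)])
import cv2
cv2.imwrite("pics/s3.png",cv2.resize(get_image("scene")[90:240,240:400,::-1],None,fx=4,fy=4,interpolation=cv2.INTER_CUBIC))
cv2.imwrite("pics/t3.png",cv2.resize(get_image("top")[150:310,80:290,::-1],None,fx=3.75,fy=3.75,interpolation=cv2.INTER_CUBIC))
E
```

```text
t 5.3 pos [0.4996 0.1378 0.4077] yaw 31.7 F [ 0.1 -0.4  0.1] open -0.0003 q [-0.15  0.11 -0.19  1.64  0.02  1.39  1.78]
[0.696 0.066 0.4  ] [-16.36, 12.94, 0.83] [0.001, 0.003, -0.381]
[0.696 0.066 0.222] [-16.32, 12.92, 18.63] [0.001, 0.003, -0.381]
```

View pics/s3.png

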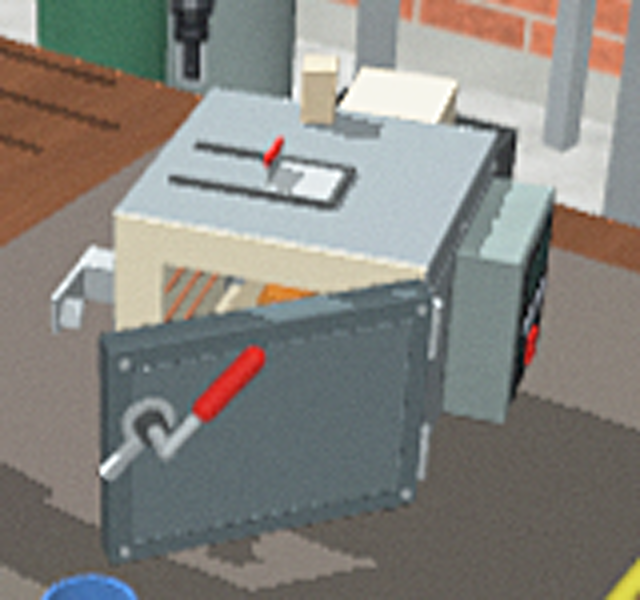

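View pics/t3.png

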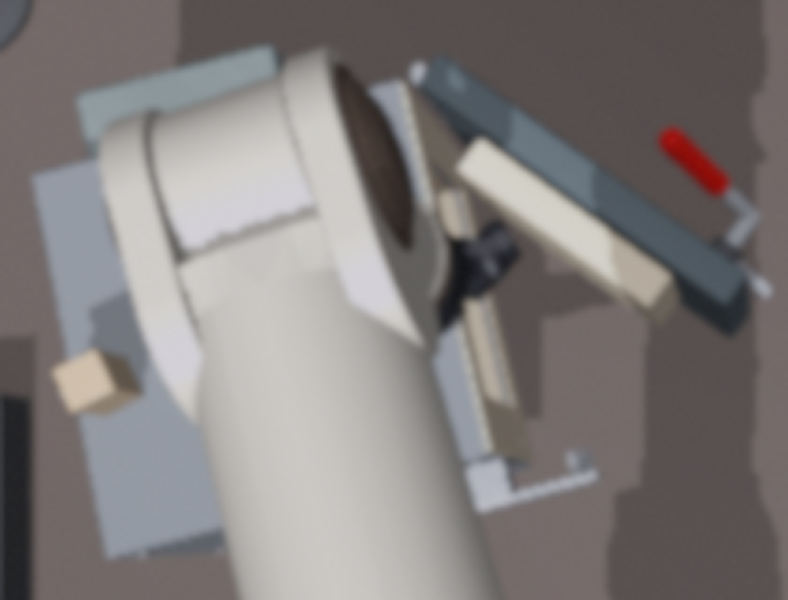

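Request:
{"name": "servo_tool", "arguments": {"moves": [[-4, 3.2, 0.5, 0, 0, -0.1, -1], [-8, 6.5, 0.8, 0, 0, -0.2, -1], [-12, 9.7, 0.8, 0, 0, -0.3, -1], [-16.3, 12.9, 0.8, 0, 0, -0.38, -1], [-16.3, 12.9, 5, 0, 0, -0.38, -1], [-16.3, 12.9, 10, 0, 0, -0.38, -1], [-16.3, 12.9, 10, 0, 0, -0.38, -1], [-16.3, 12.9, 10, 0, 0, -0.38, -1]]}}

```text
clock: 6.4
eef_pos: [0.6949, 0.0747, 0.3094]
ee_rot: [0.001, 0.31, 0.951, 0.001]
ft_force: [-0.5, -0.4, 0.6]
opening: -0.0002
```

```bash
python3 - <<'E'
from go import *
f=v[2]-np.pi/2
th=v[3]
rows([(k2w(v,door(th,.11,.075,.222)),f+th),(k2w(v,door(th,.11,.036,.222)),f+th)])
print(proj(S,k2w(v,(-.03,.028,.296)))*1, sc(275,148))
import cv2
cv2.imwrite("pics/s4.png",cv2.resize(get_image("scene")[90:240,240:400,::-1],None,fx=4,fy=4,interpolation=cv2.INTER_CUBIC))
cv2.imwrite("pics/w4.png",get_image("wrist")[:,:,::-1])
E
```

```text
t 6.4 pos [0.6949 0.0747 0.3094] yaw 53.9 F [-0.5 -0.4  0.6] open -0.0002 q [-0.04  0.51 -0.16  1.33  0.08  1.31  2.31]
[0.696 0.066 0.222] [-0.54, -0.64, 8.74] [0.002, 0.001, 0.008]
[0.664 0.09  0.222] [3.36, -0.61, 8.74] [0.002, 0.001, 0.008]
[307.93916593 126.79441219] (308.375, 126.625)
```

View pics/s4.png

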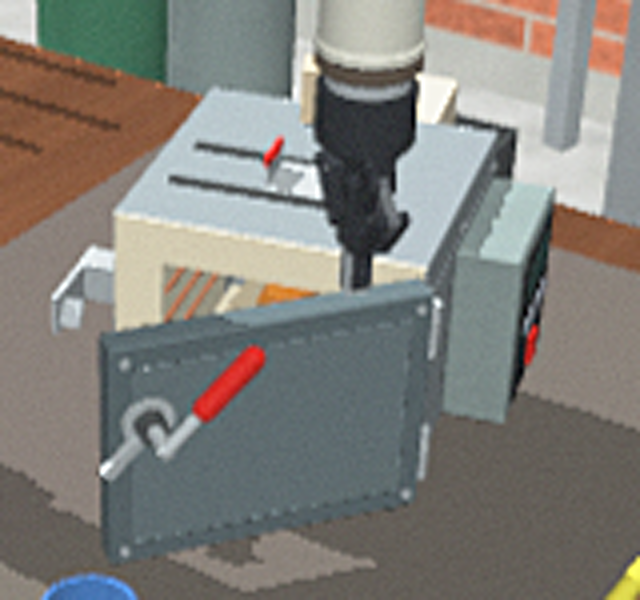

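View pics/w4.png

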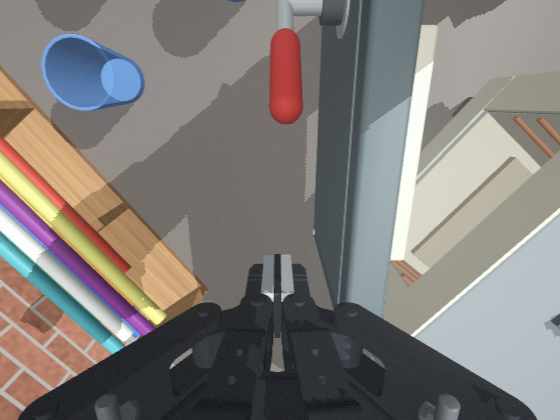

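```bash
python3 - <<'E'
from go import *
s=read_state();p=proj(S,s["eef_pos"]);print(p,(p-[240,90])*4)
c=get_calibration("wrist");q=s["ee_rot"];Rm=R.from_quat([q[1],q[2],q[3],q[0]]).as_matrix()
H=np.array(c["hand_eye"])
def pw(x):
    t=Rm.T@(np.asarray(x)-s["eef_pos"]); a=H[:3,:3].T@(t-H[:3,3]); return (c["cx"]+c["fx"]*a[0]/-a[2],c["cy"]-c["fy"]*a[1]/-a[2])
for n,x in dict(tcp=s["eef_pos"],freetop=k2w(v,door(v[3],.2,.02,.262)),face=k2w(v,door(v[3],.11,.02,.262)),tip=k2w(v,latch(v,.11))).items(): print(n,np.round(pw(x)))
E
```

```text
[328.26460274 162.12062508] [353.05841096 288.4825003 ]
tcp [277. 269.]
freetop [366.  77.]
face [353. 224.]
tip [287. 115.]
```

Request:
{"name": "servo_tool", "arguments": {"moves": [[0, -0.6, 4, 0, 0, 0, -1], [-0.5, -0.6, 7, 0, 0, 0, -1], [-0.5, -0.6, 8.7, 0, 0, 0, -1], [-0.5, -0.6, 8.7, 0, 0, 0, -1], [1, -0.6, 8.7, 0, 0, 0, -1], [2, -0.6, 8.7, 0, 0, 0, -1], [2.5, -0.6, 8.7, 0, 0, 0, -1], [2.8, -0.6, 8.7, 0, 0, 0, -1]]}}

```text
clock: 7.5
eef_pos: [0.6679, 0.0852, 0.2209]
ee_rot: [0.0, 0.31, 0.951, 0.0]
ft_force: [0.2, -0.2, 0.2]
opening: -0.0
```

```bash
python3 - <<'E'
from go import *
f=v[2]-np.pi/2
rows([(k2w(v,door(t,.11,.033,.222)),f+t) for t in np.linspace(v[3],0,17)])
E
```

```text
t 7.5 pos [0.6679 0.0852 0.2209] yaw 53.8 F [ 0.2 -0.2  0.2] open -0.0 q [-0.05  0.52 -0.16  1.5   0.09  1.12  2.28]
[0.662 0.091 0.222] [0.84, 0.15, -0.11] [0.001, 0.001, 0.007]
[0.657 0.093 0.222] [1.31, 0.02, -0.11] [0.001, 0.001, 0.049]
[0.653 0.095 0.222] [1.78, -0.08, -0.11] [0.001, 0.001, 0.091]
[0.649 0.097 0.222] [2.26, -0.17, -0.11] [0.001, 0.001, 0.133]
[0.644 0.099 0.222] [2.74, -0.24, -0.11] [0.001, 0.001, 0.175]
[0.64  0.102 0.222] [3.22, -0.28, -0.11] [0.001, 0.001, 0.218]
[0.636 0.105 0.222] [3.7, -0.31, -0.11] [0.001, 0.001, 0.26]
[0.632 0.107 0.222] [4.19, -0.31, -0.11] [0.001, 0.001, 0.302]
[0.628 0.11  0.222] [4.67, -0.3, -0.11] [0.001, 0.001, 0.344]
[0.625 0.114 0.222] [5.16, -0.26, -0.11] [0.001, 0.001, 0.386]
[0.621 0.117 0.222] [5.64, -0.21, -0.11] [0.001, 0.001, 0.428]
[0.618 0.12  0.222] [6.11, -0.13, -0.11] [0.001, 0.001, 0.47]
[0.615 0.124 0.222] [6.59, -0.03, -0.11] [0.001, 0.001, 0.513]
[0.611 0.128 0.222] [7.06, 0.08, -0.11] [0.001, 0.0, 0.555]
[0.608 0.131 0.222] [7.52, 0.22, -0.11] [0.001, 0.0, 0.597]
[0.606 0.135 0.222] [7.98, 0.37, -0.11] [0.001, 0.0, 0.639]
[0.603 0.139 0.222] [8.43, 0.55, -0.11] [0.001, 0.0, 0.681]
```

Request:
{"name": "servo_tool", "arguments": {"moves": [[0.5, 0.1, 0, 0, 0, 0.01, -1], [1.0, 0.1, 0, 0, 0, 0.03, -1], [1.5, 0, 0, 0, 0, 0.07, -1], [1.9, -0.1, 0, 0, 0, 0.11, -1], [2.3, -0.2, 0, 0, 0, 0.14, -1], [2.7, -0.2, 0, 0, 0, 0.18, -1], [3.2, -0.3, 0, 0, 0, 0.22, -1], [3.7, -0.3, 0, 0, 0, 0.26, -1]]}}

```text
clock: 8.5
eef_pos: [0.637, 0.1014, 0.2212]
ee_rot: [0.001, 0.433, 0.901, -0.001]
ft_force: [-0.5, -6.1, 5.2]
opening: -0.0001
```

```bash
cat > img.py <<'E'
from go import *
import cv2,sys
k=sys.argv[1]
cv2.imwrite(f"pics/s{k}.png",cv2.resize(get_image("scene")[90:240,240:400,::-1],None,fx=4,fy=4,interpolation=cv2.INTER_CUBIC))
cv2.imwrite(f"pics/w{k}.png",get_image("wrist")[:,:,::-1])
E
python3 - <<'E'
from go import *
f=v[2]-np.pi/2
rows([(k2w(v,door(t,.11,.033,.222)),f+t) for t in np.linspace(v[3],0,17)[6:]])
E
python3 img.py 5
```

```text
t 8.5 pos [0.637  0.1014 0.2212] yaw 38.7 F [-0.5 -6.1  5.2] open -0.0001 q [-0.12  0.47 -0.12  1.58  0.06  1.09  2.  ]
[0.636 0.105 0.222] [0.3, 0.14, -0.08] [-0.001, 0.003, -0.005]
[0.632 0.107 0.222] [0.77, 0.01, -0.08] [-0.001, 0.003, 0.037]
[0.628 0.11  0.222] [1.24, -0.11, -0.08] [-0.001, 0.003, 0.079]
[0.625 0.114 0.222] [1.71, -0.2, -0.09] [-0.001, 0.003, 0.121]
[0.621 0.117 0.222] [2.19, -0.27, -0.09] [-0.001, 0.003, 0.163]
[0.618 0.12  0.222] [2.67, -0.32, -0.09] [-0.0, 0.003, 0.205]
[0.615 0.124 0.222] [3.15, -0.35, -0.09] [-0.0, 0.003, 0.248]
[0.611 0.128 0.222] [3.64, -0.37, -0.09] [-0.0, 0.003, 0.29]
[0.608 0.131 0.222] [4.12, -0.36, -0.09] [-0.0, 0.003, 0.332]
[0.606 0.135 0.222] [4.61, -0.33, -0.09] [-0.0, 0.003, 0.374]
[0.603 0.139 0.222] [5.09, -0.28, -0.09] [-0.0, 0.003, 0.416]
```

View pics/w5.png

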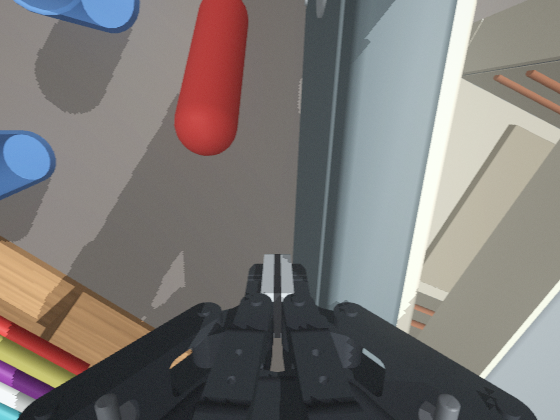

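View pics/s5.png

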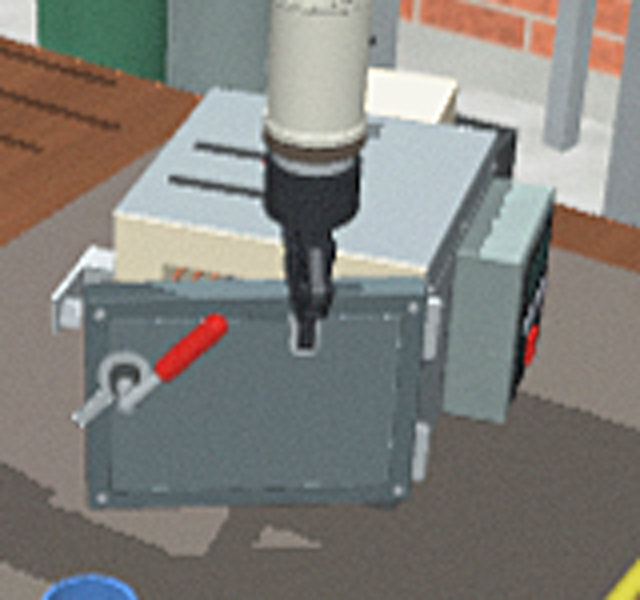

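Request:
{"name": "servo_tool", "arguments": {"moves": [[0.4, -0.1, 0, 0, 0, 0.03, -1], [0.8, -0.2, 0, 0, 0, 0.07, -1], [1.2, -0.3, 0, 0, 0, 0.1, -1], [1.6, -0.4, 0, 0, 0, 0.14, -1], [2.0, -0.4, 0, 0, 0, 0.17, -1], [2.4, -0.5, 0, 0, 0, 0.21, -1], [2.8, -0.5, 0, 0, 0, 0.25, -1], [3.1, -0.5, 0, 0, 0, 0.27, -1]]}}

```text
clock: 9.6
eef_pos: [0.6128, 0.1232, 0.221]
ee_rot: [0.0, 0.55, 0.835, -0.001]
ft_force: [-2.1, -6.5, 5.3]
opening: 0.0002
```

```bash
python3 - <<'E'
from go import *
f=v[2]-np.pi/2
rows([(k2w(v,door(t,.11,.031,.222)),f+t) for t in np.linspace(v[3],0,17)[12:]])
E
python3 img.py 6
```

```text
t 9.6 pos [0.6128 0.1232 0.221 ] yaw 23.3 F [-2.1 -6.5  5.3] open 0.0002 q [-0.19  0.43 -0.07  1.64  0.04  1.07  1.71]
[0.614 0.126 0.222] [0.19, 0.18, -0.1] [-0.001, 0.002, -0.021]
[0.611 0.129 0.222] [0.66, 0.05, -0.1] [-0.001, 0.002, 0.021]
[0.608 0.133 0.222] [1.13, -0.06, -0.1] [-0.001, 0.002, 0.063]
[0.605 0.137 0.222] [1.6, -0.16, -0.1] [-0.001, 0.002, 0.105]
[0.603 0.141 0.222] [2.07, -0.23, -0.1] [-0.001, 0.002, 0.147]
```

View pics/w6.png

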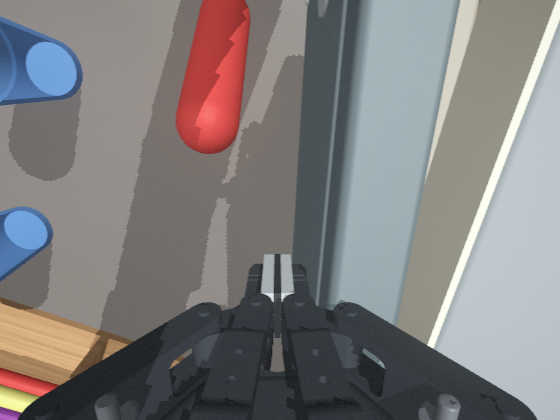

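Door nearly shut (gap wedge around columns 420–460). Slowing down.

Request:
{"name": "servo_tool", "arguments": {"moves": [[0.25, -0.1, 0, 0, 0, 0.02, -1], [0.5, -0.15, 0, 0, 0, 0.04, -1], [0.7, -0.2, 0, 0, 0, 0.06, -1], [0.9, -0.2, 0, 0, 0, 0.08, -1], [1.1, -0.3, 0, 0, 0, 0.09, -1], [1.25, -0.3, 0, 0, 0, 0.11, -1], [1.4, -0.3, 0, 0, 0, 0.12, -1], [1.5, -0.3, 0, 0, 0, 0.13, -1]]}}

```text
clock: 10.7
eef_pos: [0.6042, 0.1338, 0.2211]
ee_rot: [0.001, 0.603, 0.797, -0.002]
ft_force: [-2.2, -10.8, 7.4]
opening: -0.0
```

```bash
python3 - <<'E'
from go import *
f=v[2]-np.pi/2
rows([(k2w(v,door(t,.11,.031,.222)),f+t) for t in np.linspace(v[3],0,17)[14:]])
E
python3 img.py 7
```

```text
t 10.7 pos [0.6042 0.1338 0.2211] yaw 15.8 F [ -2.2 -10.8   7.4] open -0.0 q [-0.23  0.42 -0.05  1.65  0.03  1.07  1.56]
[0.608 0.133 0.222] [-0.15, 0.32, -0.09] [-0.002, 0.004, -0.068]
[0.605 0.137 0.222] [0.31, 0.17, -0.09] [-0.002, 0.004, -0.025]
[0.603 0.141 0.222] [0.77, 0.04, -0.1] [-0.002, 0.004, 0.017]
```

View pics/w7.png

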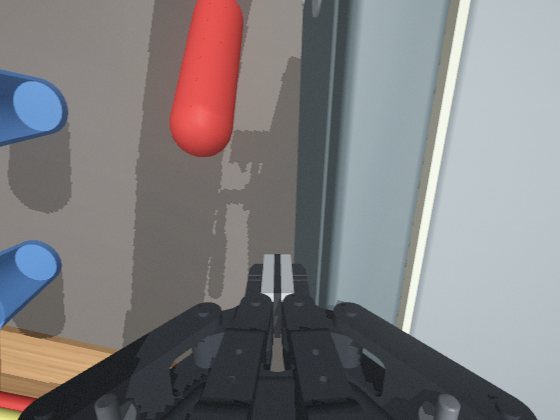

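Request:
{"name": "servo_tool", "arguments": {"moves": [[0.1, 0, 0, 0, 0, 0, -1], [0.2, 0, 0, 0, 0, 0, -1], [0.3, 0, 0, 0, 0, 0, -1], [0.4, 0, 0, 0, 0, 0, -1], [0.5, 0, 0, 0, 0, 0, -1], [0.6, 0, 0, 0, 0, 0, -1], [0.7, 0, 0, 0, 0, 0, -1], [0.7, 0, 0, 0, 0, 0, -1]]}}

```text
clock: 11.8
eef_pos: [0.6046, 0.1351, 0.2217]
ee_rot: [0.004, 0.605, 0.796, -0.003]
ft_force: [0.2, -18.0, 9.7]
opening: -0.0004
```

```bash
python3 - <<'E'
from go import *
f=v[2]-np.pi/2
rows([(k2w(v,door(t,.11,.031,.222)),f+t) for t in [0]])
E
python3 img.py 8
```

```text
t 11.8 pos [0.6046 0.1351 0.2217] yaw 15.5 F [  0.2 -18.    9.7] open -0.0004 q [-0.23  0.42 -0.05  1.65  0.03  1.07  1.55]
[0.603 0.141 0.222] [0.66, -0.03, -0.03] [0.0, 0.01, 0.012]
```

View pics/w8.png

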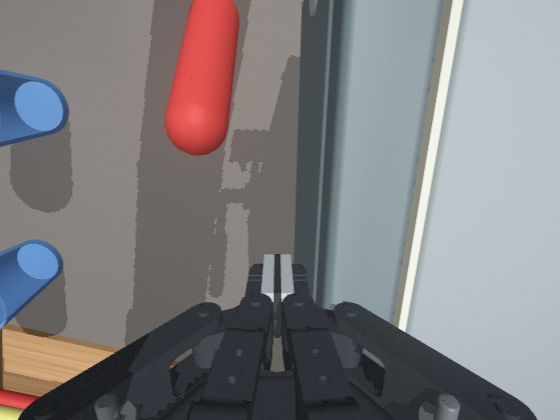

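View pics/s8.png

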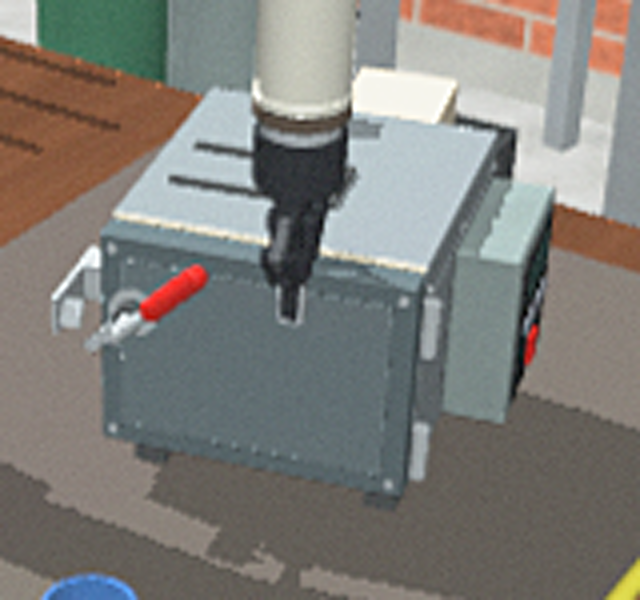

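```bash
python3 - <<'E'
from go import *
for t in (0,.04,.08):
    print(t,[np.round((proj(S,k2w(v,g))-[240,90])*4+1.5).tolist() for g in (door(t,.288,.02,.262),door(t,.288,.02,.05),door(t,.008,.02,.05),latch(v,.107,t))])
E
```

```text
0 [[98.0, 232.0], [100.0, 439.0], [401.0, 501.0], [199.0, 273.0]]
0.04 [[94.0, 238.0], [97.0, 446.0], [401.0, 502.0], [199.0, 278.0]]
0.08 [[91.0, 245.0], [94.0, 453.0], [402.0, 502.0], [200.0, 283.0]]
```

Request:
{"name": "servo_tool", "arguments": {"moves": [[-1.5, 0, 0, 0, 0, 0, -1], [-3.5, 0, 0, 0, 0, 0, -1], [-4, 0, -4, 0, 0, 0, -1], [-4, 0, -8, 0, 0, 0, -1], [-4, 0, -11, 0, 0, 0, -1], [-4, -3, -11, 0, 0, 0, -1], [-4, -3, -11, 0, 0, 0, -1], [-4, -3, -11, 0, 0, 0, -1]]}}

```text
clock: 12.9
eef_pos: [0.5847, 0.0978, 0.3299]
ee_rot: [-0.0, 0.602, 0.799, 0.0]
ft_force: [0.0, 0.2, -0.2]
opening: 0.0
```

```bash
python3 - <<'E'
from go import *
f=v[2]-np.pi/2
rows([(k2w(v,door(0,.256-d,.065,z)),f) for d,z in ((.060,.32),(.06,.29),(.06,.25),(.072,.2),(.075,.195))])
E
python3 img.py 9
```

```text
t 12.9 pos [0.5847 0.0978 0.3299] yaw 16.0 F [ 0.   0.2 -0.2] open 0.0 q [-0.18  0.29 -0.04  1.59  0.01  1.26  1.63]
[0.528 0.086 0.32 ] [0.47, -5.76, 1.0] [-0.0, -0.0, 0.021]
[0.528 0.086 0.29 ] [0.47, -5.76, 4.0] [-0.0, -0.0, 0.021]
[0.528 0.086 0.25 ] [0.47, -5.75, 8.0] [-0.0, -0.0, 0.021]
[0.54 0.09 0.2 ] [0.44, -4.55, 13.0] [-0.0, -0.0, 0.021]
[0.543 0.09  0.195] [0.44, -4.25, 13.5] [-0.0, -0.0, 0.021]
```

View pics/w9.png

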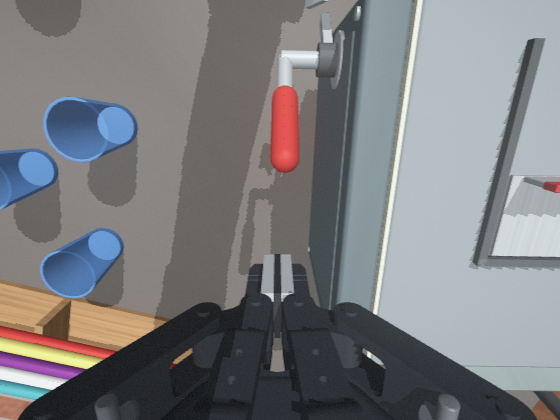

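View pics/s9.png

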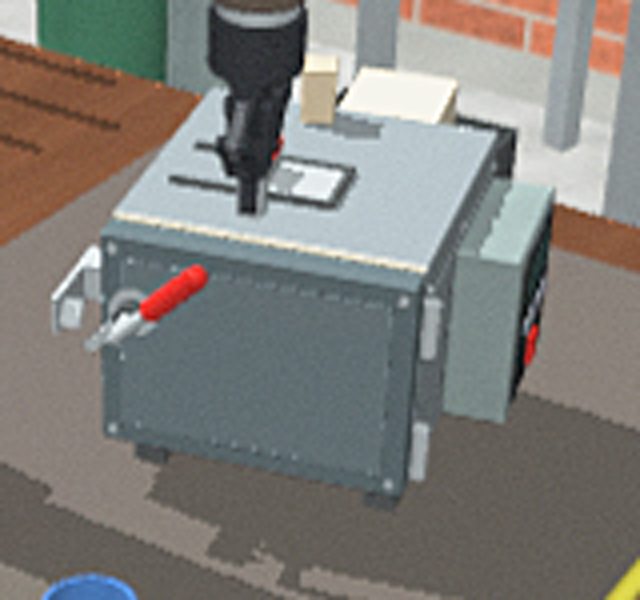

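Request:
{"name": "servo_tool", "arguments": {"moves": [[0.5, -2.5, 0, 0, 0, 0.02, -1], [0.5, -5, 0, 0, 0, 0.02, -1], [0.5, -5.8, 0, 0, 0, 0.02, -1], [0.5, -5.8, 1, 0, 0, 0.02, -1], [0.5, -5.8, 2.5, 0, 0, 0.02, -1], [0.5, -5.8, 4, 0, 0, 0.02, -1], [0.5, -5.8, 5, 0, 0, 0.02, -1], [0.5, -5.8, 5, 0, 0, 0.02, -1]]}}

```text
clock: 14.0
eef_pos: [0.5268, 0.0865, 0.2789]
ee_rot: [-0.001, 0.61, 0.793, -0.001]
ft_force: [-0.4, -0.8, -0.3]
opening: -0.0002
```

```bash
python3 - <<'E'
from go import *
f=v[2]-np.pi/2
rows([(k2w(v,door(0,.256-d,.065,z)),f) for d,z in ((.06,.25),(.072,.2),(.075,.195))])
E
python3 img.py 10
```

```text
t 14.0 pos [0.5268 0.0865 0.2789] yaw 14.9 F [-0.4 -0.8 -0.3] open -0.0002 q [-0.17  0.22 -0.04  1.8   0.01  1.13  1.61]
[0.528 0.086 0.25 ] [-0.03, 0.13, 2.89] [-0.003, -0.0, 0.001]
[0.54 0.09 0.2 ] [-0.04, 1.34, 7.88] [-0.003, -0.0, 0.001]
[0.543 0.09  0.195] [-0.04, 1.64, 8.38] [-0.003, -0.0, 0.001]
```

View pics/w10.png

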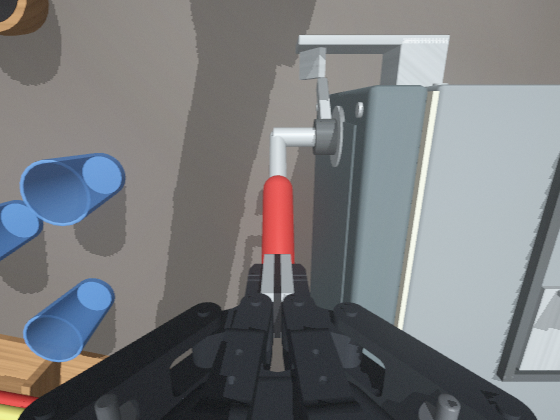

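View pics/s10.png

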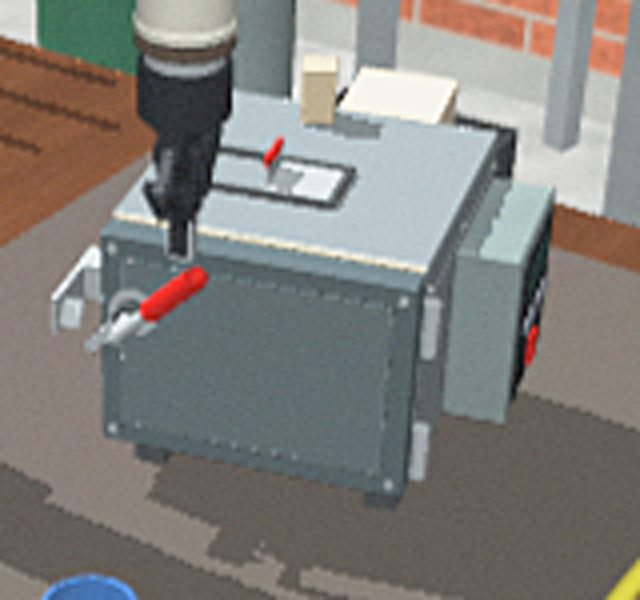

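Request:
{"name": "servo_tool", "arguments": {"moves": [[0, 0.1, 0.7, 0, 0, 0, -1], [0, 0.3, 1.4, 0, 0, 0, -1], [0, 0.5, 2.1, 0, 0, 0, -1], [0, 0.7, 2.8, 0, 0, 0, -1], [0, 0.9, 3.5, 0, 0, 0, -1], [0, 1.0, 4.2, 0, 0, 0, -1], [0, 1.2, 4.9, 0, 0, 0, -1], [0, 1.3, 5.5, 0, 0, 0, -1]]}}

```text
clock: 15.1
eef_pos: [0.5404, 0.09, 0.2249]
ee_rot: [0.0, 0.61, 0.793, 0.0]
ft_force: [1.5, 0.0, 3.8]
opening: -0.0001
```

```bash
python3 - <<'E'
from go import *
f=v[2]-np.pi/2
rows([(k2w(v,door(0,.256-d,.065,z)),f) for d,z in ((.072,.2),(.075,.195))])
E
python3 img.py 11
```

```text
t 15.1 pos [0.5404 0.09   0.2249] yaw 14.9 F [1.5 0.  3.8] open -0.0001 q [-0.18  0.29 -0.04  1.83  0.02  1.02  1.6 ]
[0.54 0.09 0.2 ] [-0.03, -0.08, 2.49] [0.0, -0.0, 0.001]
[0.543 0.09  0.195] [-0.03, 0.22, 2.99] [0.0, -0.0, 0.001]
```

View pics/w11.png

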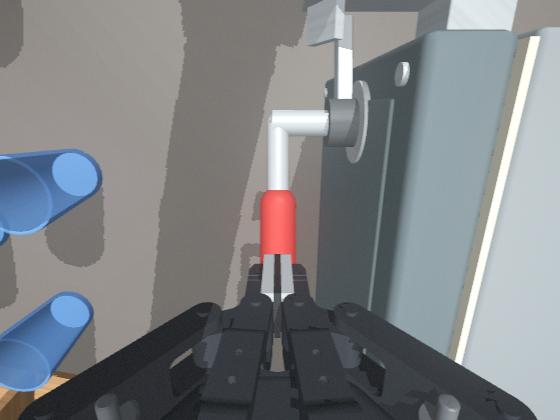

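View pics/s11.png

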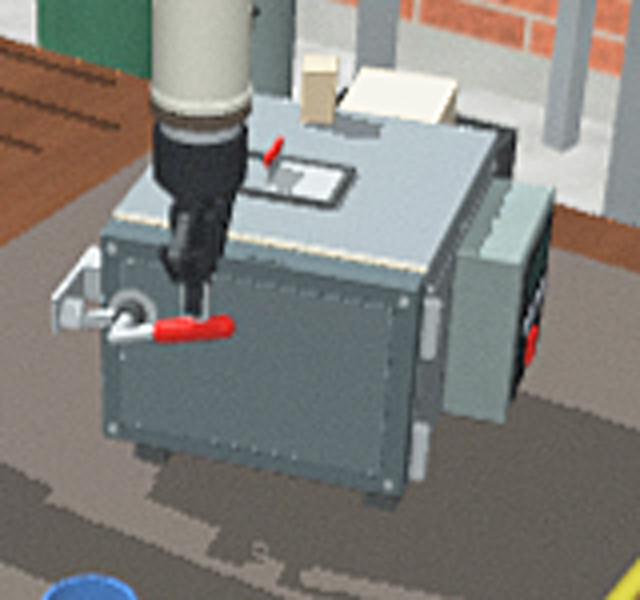

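Working; the tongue is entering behind the keeper. Continue down to the stop.

Request:
{"name": "servo_tool", "arguments": {"moves": [[0, 0, 0.5, 0, 0, 0, -1], [0, 0.1, 1.0, 0, 0, 0, -1], [0, 0.1, 1.4, 0, 0, 0, -1], [0, 0.1, 1.8, 0, 0, 0, -1], [0, 0.1, 2.1, 0, 0, 0, -1], [0, 0.1, 2.3, 0, 0, 0, -1], [0, 0.1, 2.5, 0, 0, 0, -1], [0, 0.1, 2.6, 0, 0, 0, -1]]}}

```text
clock: 16.2
eef_pos: [0.5413, 0.0902, 0.1997]
ee_rot: [0.0, 0.61, 0.793, 0.0]
ft_force: [1.2, 0.2, 10.8]
opening: -0.0001
```

Request:
{"name": "servo_tool", "arguments": {"moves": [[0, 0, 0.1, 0, 0, 0, -1], [0, 0, 0.2, 0, 0, 0, -1], [0, 0, 0.3, 0, 0, 0, -1], [0, 0, 0.4, 0, 0, 0, -1], [0, 0, 0.4, 0, 0, 0, -1], [0, 0, 0.4, 0, 0, 0, -1], [0, 0, 0.4, 0, 0, 0, -1], [0, 0, 0.4, 0, 0, 0, -1]]}}

```text
clock: 17.2
eef_pos: [0.5419, 0.0897, 0.1991]
ee_rot: [0.001, 0.61, 0.792, 0.001]
ft_force: [-5.3, -1.7, 27.6]
opening: -0.0002
```

```bash
python3 img.py 12
```

```text
(no output)
```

View pics/s12.png

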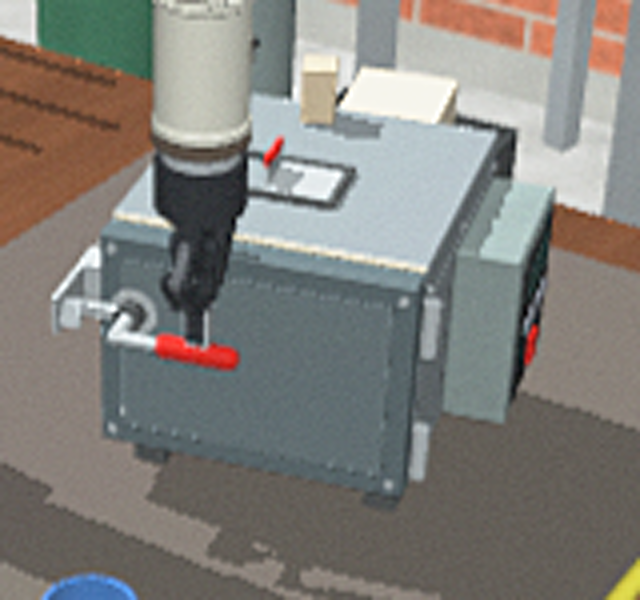

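Request:
{"name": "servo_tool", "arguments": {"moves": [[0, 0, -1, 0, 0, 0, -1], [0, 0, -3, 0, 0, 0, -1], [0, 0, -6, 0, 0, 0, -1], [0, 0, -10, 0, 0, 0, -1], [0, 0, -14, 0, 0, 0, -1], [0, -4, -16, 0, 0, 0, -1], [0, -8, -16, 0, 0, 0, -1], [0, -8, -16, 0, 0, 0, -1]]}}

```text
clock: 18.3
eef_pos: [0.4605, 0.0686, 0.3546]
ee_rot: [-0.001, 0.61, 0.792, -0.001]
ft_force: [1.1, 0.1, 0.3]
opening: 0.0001
```

```bash
python3 img.py 13; python3 - <<'E'
from go import *
import cv2
cv2.imwrite("pics/full13.png",get_image("scene")[:,:,::-1])
print(read_state()["eef_pos"],read_state()["ft_force"])
print([np.round((proj(S,k2w(v,latch(v,.107,0,q)))-[240,90])*4+1.5).tolist() for q in (0,.05,.1)], ((proj(S,k2w(v,(-.03,.028,.296)))-[240,90])*4+1.5))
E
```

```text
[0.4635588  0.06972643 0.35468991] [-0.33916084 -0.22549019 -0.69263393]
[[235.0, 361.0], [235.0, 355.0], [234.0, 350.0]] [273.2566637  148.67764877]
```

View pics/s13.png

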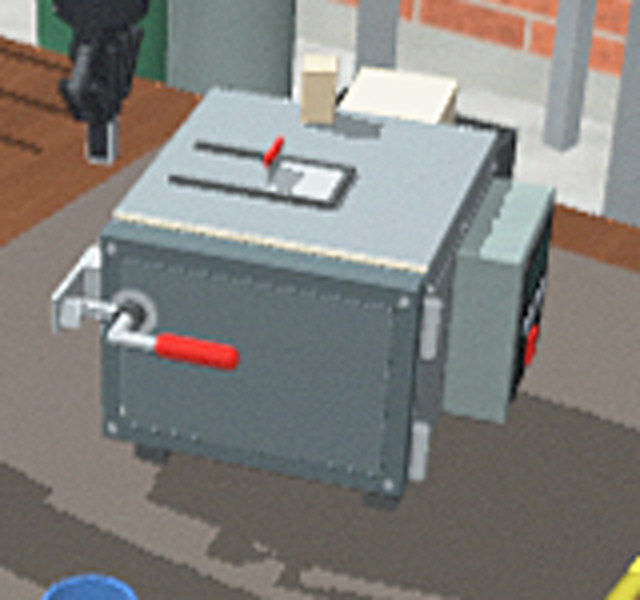

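View pics/full13.png

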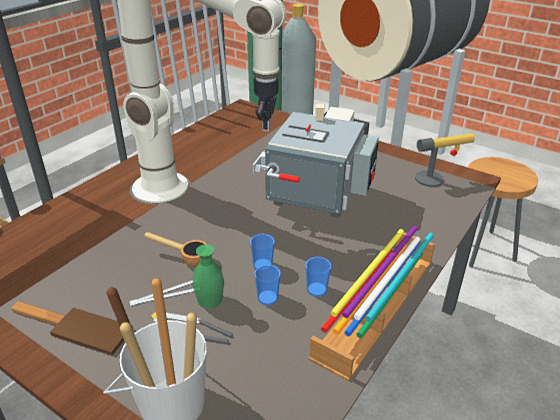

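```bash
python3 - <<'E'
from go import *
import cv2
im=get_image("scene").astype(int); m=(im[:,:,0]>130)&(im[:,:,1]<80)&(im[:,:,2]<80)
m[:, :255]=0;m[:,305:]=0;m[:165]=0;m[190:]=0
ys,xs=np.nonzero(m);d=np.linalg.svd(np.c_[xs-xs.mean(),ys-ys.mean()],full_matrices=False)[2][0];print(len(xs),xs.mean(),ys.mean(),d[1]/d[0])
for th in (0,.03):
  for q in (0,.03,.06,.1):
    a=proj(S,k2w(v,latch(v,.035,th,q)));b=proj(S,k2w(v,latch(v,.11,th,q)));print(th,q,(a+b)/2,(b-a)[1]/(b-a)[0])
a=get_image("top");cv2.imwrite("pics/t14.png",cv2.resize(a[150:310,80:290,::-1],None,fx=3.75,fy=3.75,interpolation=cv2.INTER_CUBIC))
E
```

```text
112 289.08035714285717 177.79464285714286 0.18211298359668943
0 0 [288.59831267 177.90310264] 0.1946413692552234
0 0.03 [288.60250376 177.34933772] 0.16727601876173698
0 0.06 [288.5881868  176.79151919] 0.13984969692821533
0 0.1 [288.54025052 176.04234562] 0.1031002213606657
0.03 0 [288.63489136 178.82470808] 0.17748972981988567
0.03 0.03 [288.63907364 178.27032597] 0.15045613779977432
0.03 0.06 [288.62452395 177.71216366] 0.12336201347684925
0.03 0.1 [288.57592802 176.96295567] 0.08705718977268023
```

View pics/t14.png

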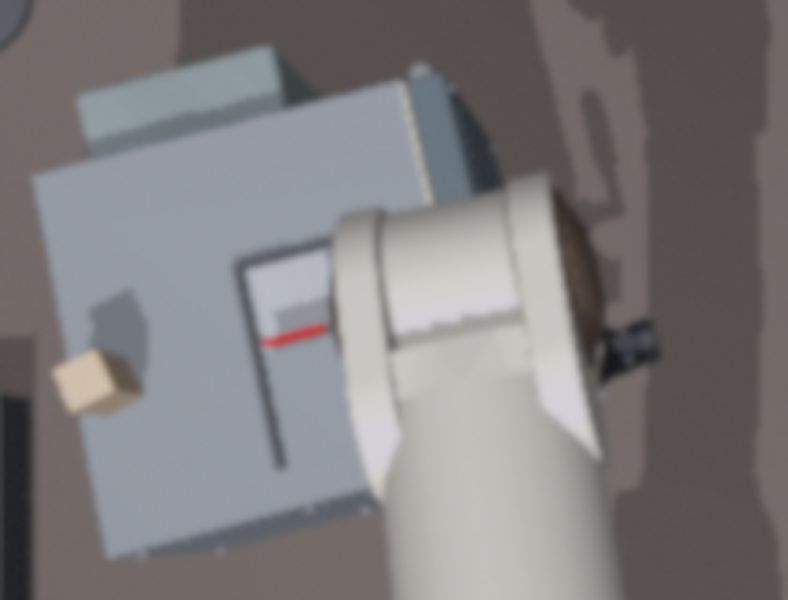

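```bash
python3 -c "
from station import *
print(job_done())"
```

```text
the job is handed in; nothing more can be done
None
```

The kiln is closed up and handed in at about 18.5 s of the 51 s allowed. I used only pushes with the shut fingers: the vent shutter first, then the door, then the latch.

- **Shutter:** I pushed it until it stopped moving, at about 14 N. The tab appears within a pixel of where it should be when shut, and the hole is covered.
- **Door:** I followed it round slowly, under about 0.3 rad/s, and slower still at the end. It met its stop at about 18 N, against the 3 to 6 N needed to move it. The lever tip lies where a door angle of 0 puts it; the free-edge corners were 5 to 6 pixels off in the 4x crop, mostly sideways.
- **Latch:** I pushed it down to a firm stop at about 28 N, with the fingertips at z = 0.199 m (0.200 m expected when level). In the last picture the grip's slope and position give an angle of 0 to 0.015 rad.
- **Rest of the scene:** The kiln post has not moved, and the vase, tumblers and tools look untouched. The arm is clear, touching nothing.

No check failed. The closed angles come from the pictures and are only good to about 0.02 rad. The force readings are the stronger evidence that all three reached their stops.

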